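# Weigh a lens housing on the beam balance

## Task

Weigh the lens housing clamped on the balance: put steel disc weights from the mat over the spindle of the empty pan, as many as it needs, and trim by pushing the brass rider along the beam, until the beam settles level to within a degree. Set the weights down gently and nudge the rider lightly with closed fingers rather than gripping it (the balance must never feel more than about 10 N); leave unused weights flat on the mat and do not disturb the other things around.

Things in the scene. Friction and masses are not known exactly. Their poses are not given: they have to be found in the camera images.
- balance: beam balance fixed to the table. Origin: centre of its base's underside; y runs along the beam towards the weight pan, z up. Black base 110 x 260 x 16 mm; two uprights (48 mm over both, 30 mm along the beam) reach 106 mm high, pivot 100 mm above the table. Beam bar 12 mm wide, 370 long, 14 high, top 7 mm above the pivot; on top of it stand only the rider, pan and cradle.
- beam (a joint): tilt of the beam, rad: 0 level; positive = weight pan up (too little weight); negative = pan down (too much). Stops at +0.1 and -0.1. Tilts in proportion to the imbalance, about 0.0017 rad per gram at the pan, so about 60 g out of balance puts it on a stop. Damped, settles in about 1.5 s; yields to a touch until it meets a stop
- pan_seat (a point): point on the beam under the weight pan's spindle when the pan stands centred: top face of the pan (72 mm steel disc), 170 mm from the pivot, 111 mm high when level; tilts with the beam (z up the spindle, y outwards). BUT the pan stands up to 9 mm off this point to either side, across the beam (+x or -x), unmeasured: look or feel. Spindle 9 mm thick, 45 mm high, blunt top. Weights stack on the pan
- part_mid (a point): centre of the part being weighed: dark steel flanged lens housing (62 mm flange, 42 mm high) clamped in the cradle at the other end of the beam, 170 mm from the pivot. Its mass is not known: 230 to 385 g
- rider (a joint): place of the brass rider on the weight-pan arm, m: 0 = inner end, 30 mm from the pivot; 0.09 = outer end, 120 mm from it. Weighs 250 g; 1 mm outwards acts like about 1.5 g more on the pan; at 0 it adds nothing. Stays where it is left; sliding friction about 1.5 N
- rider_mid (a point): centre of the rider's block above the beam: 30 mm across the beam, 24 mm along it, 30 mm high; its underside is on the bar's top, 15 mm below this point. y outwards along the beam. Meant to be pushed along by its end faces with closed fingers just above the bar, not gripped
- weight_200_mid (a point): plain steel disc weight of 200 g, 46 mm across, 18 mm high, with a 12 mm hole through its middle; this point is its centre, half-way up. Stands flat on a cork mat 4 mm thick
- weight_100_mid (a point): plain steel disc weight of 100 g, 38 mm across, 14 mm high, with a 12 mm hole through its middle; this point is its centre, half-way up. Stands flat on a cork mat 4 mm thick
- weight_50_mid (a point): plain steel disc weight of 50 g, 30 mm across, 12 mm high, with a 12 mm hole through its middle; this point is its centre, half-way up. Stands flat on a cork mat 4 mm thick
- lens_ring: bystander: thin black lens retaining ring, 44 mm across, 12 mm high, hole 37 mm, standing among the weights on the mat; origin at its underside
- driver: bystander: screwdriver lying to the left; origin at its underside
- jar: bystander: amber jar, 50 mm across, 70 mm high, to the left; origin at its underside
- screw_bin: bystander: open grey bin 100 x 140 x 50 mm to the right; origin at its underside
Things that resemble listed ones, but are neither listed nor needed, are in the scene too. Leave any blue or red look-alike of the part that bears weight_200_mid alone.

How it is judged (in metres and radians):
At the end, for the whole second after the job is handed in: The beam stands level within 0.0175 rad (one degree) and still, at least one weight sits over the spindle on the pan (centre within 14 mm of pan_seat, which allows for the pan's own offset), every other weight lies low on the mat or table, and all weights are at rest (value of joint beam between -0.0175 and 0.0175 rad and velocity of joint beam between -0.03 and 0.03 rad/s and ((horizontal distance between weight_200_mid and pan_seat below 0.014 m and z of weight_200_mid in the frame of pan_seat between 0.003 and 0.042 m) or (horizontal distance between weight_100_mid and pan_seat below 0.014 m and z of weight_100_mid in the frame of pan_seat between 0.003 and 0.042 m) or (horizontal distance between weight_50_mid and pan_seat below 0.014 m and z of weight_50_mid in the frame of pan_seat between 0.003 and 0.042 m)) and ((horizontal distance between weight_200_mid and pan_seat below 0.014 m and z of weight_200_mid in the frame of pan_seat between 0.003 and 0.042 m) or height (world z) of weight_200_mid below 0.03 m) and ((horizontal distance between weight_100_mid and pan_seat below 0.014 m and z of weight_100_mid in the frame of pan_seat between 0.003 and 0.042 m) or height (world z) of weight_100_mid below 0.03 m) and ((horizontal distance between weight_50_mid and pan_seat below 0.014 m and z of weight_50_mid in the frame of pan_seat between 0.003 and 0.042 m) or height (world z) of weight_50_mid below 0.03 m) and linear speed of each of weight_200, weight_100, weight_50 below 0.03 m/s); the robot touches nothing.
It fails at once if the robot pushes on the balance or the rider, or squeezes it, with more than 12 N (contact force between any of the arm, the fingers and balance above 12 N).
It fails at once if a weight is pressed or dropped on the balance with more than 10 N (contact force between any of weight_200, weight_100, weight_50 and balance above 10 N).
It fails at once if a bystander is moved by more than 30 mm (distance of any of lens_ring, driver, jar, screw_bin from where it was at the start of the episode above 0.03 m).
It also fails if it takes over 72 s, if anything falls off the work surface, if the arm or the gripper's body presses on something with over 40 N, if the wrist force passes 120 N, or if a joint passes its speed limit or range.

## Robot

A 6-joint arm with a two-finger parallel gripper is mounted at the origin on the work surface. World frame = base frame: x ahead of the robot, y to its left, z up, the work surface at z = 0. Lengths are in m, angles in degrees, forces in N, time in s.
With the tool pointing down it reaches from about 0.25 to 0.775 m from the base axis. Payload 8.9 kg.
Tool frame: the origin (TCP) lies on the front face of the gripper's body, between the roots of the fingers; the fingertips stand 73 mm ahead of it and the grasp point (between the pads) lies 54 mm ahead of it; z points along the fingers, y is the direction in which the jaws open and shut (so a half turn about z gives the same grasp; the last joint's range is limited). The gripper opens to 85 mm and grips with 20 to 120 N. Pads are 22 mm wide; open, the fingers measure 114 mm over their backs; the gripper's body (76 mm by 85 mm) begins 54 mm behind the grasp point. The pads swing forward as they close: fully open they stand 13 mm farther back than shut.
Start: joints at [-82.409, 16.656, -8.789, 64.555, 0, 82.019], TCP at [0.141, -0.506, 0.304] pointing down, gripper open.
Joint ranges: [-144.48, 144.48], [-52.06, 99.96], [-74.48, 78.29], [-112.23, 115.85], [-86.99, 84.42], [-180, 180]. Speed limits (degrees/s): [127.2, 127.2, 159.86, 180, 180, 180].

## Interface

Orientations are given as a 3x3 rotation matrix whose columns are the frame's x, y, z axes.
In Python, from bench import arm, capture, calibration, ticket gives the robot as it stands. The module is installed in compiled form; this text tells all that it offers. Calls block until the motion is done:
- arm.move_pose(position, orientation): joint-space move of the TCP to a pose.
- arm.servo_line(position, rate=0.15, rotation=None, force_limit=None): straight line of the TCP; rotation=None keeps the orientation; rate is the mean speed in m/s. With force_limit (N) it stops when the force on the tool has changed by that much, and returns True; else False.
- arm.move_j(angles): joint-space move.
- arm.open_gripper() and arm.close_gripper(grip_force=None): open the fingers fully, or close them until they stop; grip_force is the grip in N (None keeps the last).
- arm.pause(seconds).
- arm.ik(position, orientation): joint angles nearest the present ones, or None.
- arm.get_state(): the state.
- capture(name): name is "scene" or "top"; returns the picture (480x640x3 uint8, blue, green, red); there is no depth.
- calibration(name): a dict with "fx", "fy", "cx", "cy" (pixels), "distortion" ([k1, k2, p1, p2, k3] as OpenCV has them; the pictures are not rectified), "xyz" and "rotation" of the camera in the world. Camera axes: x right, y down, z forward; pixel columns grow to the right and rows downward; lengths in m; the calibration is good to about 2 mm. A picture is of the moment at which its call begins. calibration takes no time and is no camera call.
A pose or a line that the arm cannot do raises arm.MotionError and nothing moves.
- ticket.close_job(): hands the job in, once; it reports no verdict.
The state is a dict: "t": time; "joint_positions": joint angles; "joint_velocities": joint speeds; "tau": joint torques, N m; "ee_pos": TCP position; "orientation": TCP orientation; "contact_force": force on the tool from outside, world axes, zero at the start; "moment": the same for the moment, N m; "width": finger opening in m.
Only numpy, scipy, OpenCV 4.12 (cv2) and the standard library are available. Lean on these libraries where they do the work, as an engineer would, in place of code of your own. Each camera call takes 0.05 s, during which the arm holds its last target. There are 200 camera calls.

## Working session

There is one attempt and no reset: what is moved stays moved. The work goes in short steps, each a Python script; the robot and the scene stay as the last script left them, time stands still between calls to the robot, and variables do not carry over. Pictures are saved under pics/ and viewed, about 8 in all and at most 12, crops included, and the job is handed in when it is done.

```bash
mkdir -p pics; python3 - <<'E'
from bench import arm, capture, calibration
import cv2
for n in("scene","top"):
    cv2.imwrite(f"pics/{n}0.png",capture(n)); c=calibration(n); print(n,c)
s=arm.get_state(); print(s["t"],s["width"],s["contact_force"])
E
```

```text
scene {'fx': 511.8252526023265, 'fy': 511.8252526023265, 'cx': 320.1210164940467, 'cy': 237.06732262720357, 'distortion': array([-0.10535325,  0.        ,  0.        ,  0.        ,  0.        ]), 'xyz': array([1.12391082, 0.31055645, 1.26003942]), 'rotation': array([[-0.49053943,  0.73793703, -0.4634868 ],
       [ 0.87132084,  0.42333601, -0.24816653],
       [ 0.01307938, -0.52558117, -0.85064291]])}
top {'fx': 465.24494156980626, 'fy': 465.24494156980626, 'cx': 327.847907484594, 'cy': 241.5679671661919, 'distortion': array([0.0173522, 0.       , 0.       , 0.       , 0.       ]), 'xyz': array([ 0.28328237, -0.02686487,  1.06839129]), 'rotation': array([[ 0.06651447, -0.97435568,  0.21495777],
       [-0.9977735 , -0.0638971 ,  0.01911014],
       [-0.0048849 , -0.21575026, -0.97643636]])}
0.1 0.0851837481381398 [ 0.01756342 -0.08145685  0.45882627]
```

View pics/top0.png

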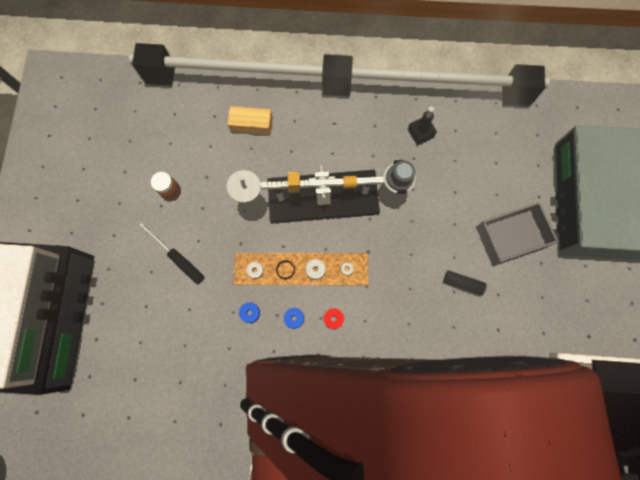

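View pics/scene0.png

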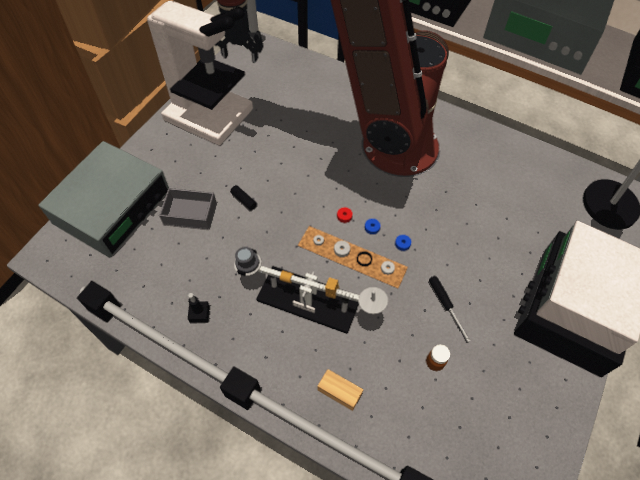

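Top view: pan at (244,185), rider at (293,181), part at (400,175), and discs on the mat at (255,270), (316,269) and (347,269), with the ring at (286,269). The scene view agrees. Next I'll zoom in and measure.

```bash
cat > h.py <<'E'
from bench import arm, capture, calibration, ticket
import numpy as np, cv2
def ray(n,uv):
    c=calibration(n); K=np.array([[c["fx"],0,c["cx"]],[0,c["fy"],c["cy"]],[0,0,1]])
    p=cv2.undistortPoints(np.array([[uv]],float),K,c["distortion"])[0,0]
    return c["xyz"],c["rotation"]@np.array([p[0],p[1],1])
def onz(n,uv,z):
    o,d=ray(n,uv); return o+d*(z-o[2])/d[2]
def proj(n,P):
    c=calibration(n); K=np.array([[c["fx"],0,c["cx"]],[0,c["fy"],c["cy"]],[0,0,1]])
    R=c["rotation"].T; return cv2.projectPoints(np.atleast_2d(np.array(P,float)),cv2.Rodrigues(R)[0],-R@c["xyz"],K,c["distortion"])[0][:,0]
def blobs(m,amin=30):
    n,l,s,c=cv2.connectedComponentsWithStats(m.astype(np.uint8))
    return [(c[i].round(1),s[i]) for i in range(1,n) if s[i][4]>=amin]
E
python3 - <<'E'
from h import *
t=cv2.imread("pics/top0.png"); s=cv2.imread("pics/scene0.png")
a=cv2.resize(t[155:295,220:420],None,fx=4,fy=4,interpolation=cv2.INTER_CUBIC)
b=cv2.resize(s[220:335,230:410],None,fx=4,fy=4,interpolation=cv2.INTER_CUBIC)
cv2.imwrite("pics/top0c.png",a); cv2.imwrite("pics/scene0c.png",b)
for n,im,(r0,r1,c0,c1) in(("top",t,(155,295,220,420)),("scene",s,(220,335,230,410))):
    hsv=cv2.cvtColor(im,cv2.COLOR_BGR2HSV); box=np.zeros(im.shape[:2],bool); box[r0:r1,c0:c1]=1
    for nm,m in(("grey",(hsv[...,1]<50)&(hsv[...,2]>150)&box),("orange",(hsv[...,1]>150)&(hsv[...,0]<25)&(hsv[...,2]>90)&box)):
        for c,st in blobs(m): print(n,nm,c,st,[onz(n,c,z)[:2].round(4) for z in(.02,.11)])
E
```

```text
top grey [320.  223.5] [  220   155   200   140 16525] [array([0.5559, 0.0147]), array([0.5325, 0.0112])]
top grey [404.  170.2] [397 163  15  15 167] [array([ 0.6999, -0.176 ]), array([ 0.6641, -0.1632])]
top grey [315.2 268.9] [306 260  19  19 255] [array([0.4486, 0.0182]), array([0.4344, 0.0143])]
top grey [254.4 269.9] [247 263  15  15 154] [array([0.4372, 0.1562]), array([0.424 , 0.1405])]
top grey [346.8 268.5] [341 263  12  12  75] [array([ 0.4542, -0.0536]), array([ 0.4395, -0.0513])]
top orange [293.5 179.3] [287 172  13  19 164] [array([0.66  , 0.0852]), array([0.6277, 0.0756])]
top orange [349.5 181.1] [343 176  14  12 136] [array([ 0.6642, -0.0479]), array([ 0.6315, -0.0461])]
top orange [302.  268.4] [ 235  254  132   30 2693] [array([0.4477, 0.0483]), array([0.4336, 0.0418])]
top orange [285.  269.3] [278 262  16  15 177] [array([0.4431, 0.0868]), array([0.4294, 0.077 ])]
scene grey [318.3 239.3] [314 236  10   8  49] [array([ 0.4573, -0.052 ]), array([ 0.5057, -0.0257])]
scene grey [341.8 247.4] [334 241  16  14 152] [array([0.4477, 0.0185]), array([0.4968, 0.0397])]
scene grey [243.5 254.1] [238 250  12   9  88] [array([ 0.6034, -0.2093]), array([ 0.6412, -0.1716])]
scene grey [265.6 269.1] [246 255  35  21 147] [array([ 0.6126, -0.1303]), array([ 0.6497, -0.0983])]
scene grey [387.5 266.9] [381 262  13  11 100] [array([0.44  , 0.1576]), array([0.4897, 0.1687])]
scene grey [308.  282.1] [291 271  34  25 313] [array([ 0.5892, -0.0094]), array([0.628 , 0.0138])]
scene grey [368.8 298.8] [336 287  52  26 711] [array([0.552 , 0.1558]), array([0.5935, 0.1671])]
scene orange [285.5 275.9] [280 270  13  12 103] [array([ 0.6034, -0.072 ]), array([ 0.6411, -0.0442])]
scene orange [331.2 287. ] [326 278  12  20 173] [array([0.571 , 0.0521]), array([0.6111, 0.0708])]
```

View pics/top0c.png

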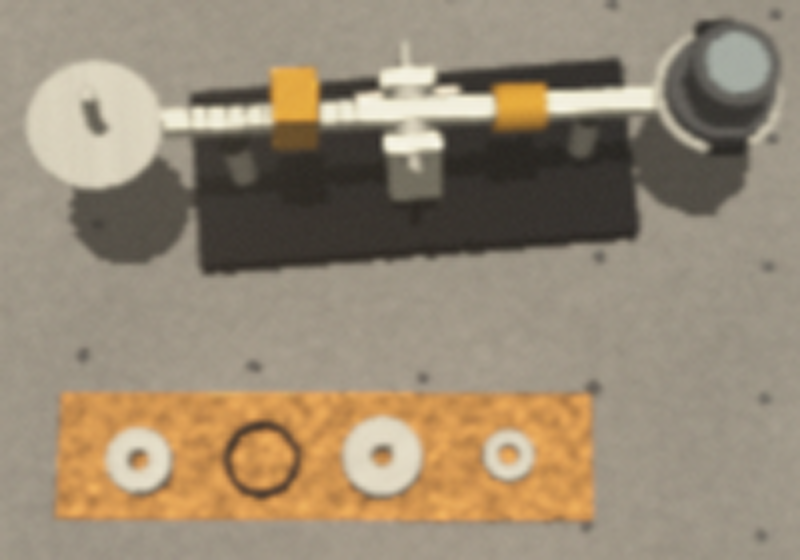

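View pics/scene0c.png

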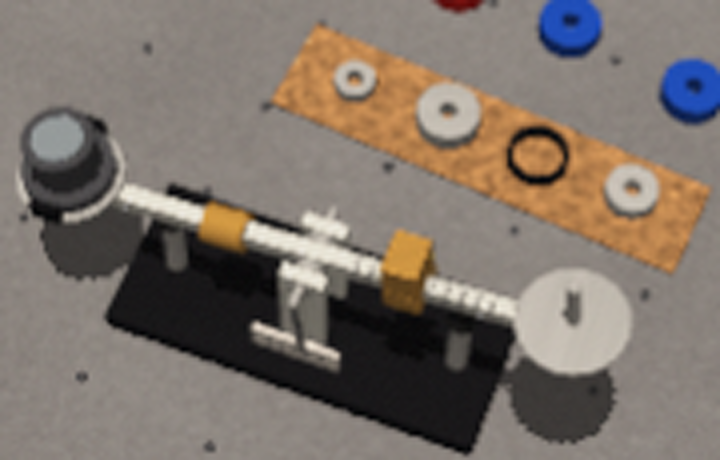

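```bash
cat >> h.py <<'E'
def tri(uvt,uvs):
    o1,d1=ray("top",uvt); o2,d2=ray("scene",uvs); d1/=np.linalg.norm(d1); d2/=np.linalg.norm(d2)
    A=np.stack([d1,-d2],1); k=np.linalg.lstsq(A,o2-o1,rcond=None)[0]
    a=o1+k[0]*d1; b=o2+k[1]*d2; return (a+b)/2,np.linalg.norm(a-b)
def hull(m,pt):
    cs,_=cv2.findContours(m.astype(np.uint8),cv2.RETR_EXTERNAL,cv2.CHAIN_APPROX_NONE)
    return max(cs,key=cv2.contourArea)
E
python3 - <<'E'
from h import *
im={"top":cv2.imread("pics/top0.png"),"scene":cv2.imread("pics/scene0.png")}
W={"top":(165,207,222,260),"scene":(280,320,352,392)}
B={"top":(165,228,262,382),"scene":(255,335,250,362)}
e={}
for n in im:
    g=im[n].max(2).astype(int)
    r0,r1,c0,c1=W[n]; sub=g[r0:r1,c0:c1].astype(np.uint8)
    pv=g[W[n][0]+12,W[n][2]+20]; print(n,"panV",g[185,238] if n=="top" else g[296,362],"table",g[240,300] if n=="top" else g[285,400])
    th,m=cv2.threshold(sub,0,255,cv2.THRESH_OTSU)
    th=((g[185,238] if n=="top" else g[296,362])+(g[240,300] if n=="top" else g[285,400]))/2; m=sub>th
    m=cv2.morphologyEx(m.astype(np.uint8),cv2.MORPH_OPEN,np.ones((7,7)))
    c=cv2.convexHull(hull(m,0)); el=cv2.fitEllipse(c); e[n]=(el[0][0]+c0,el[0][1]+r0); print(n,e[n],el[1])
    r0,r1,c0,c1=B[n]; m=(g[r0:r1,c0:c1]<65); h=cv2.convexHull(hull(m,0)); q=cv2.approxPolyDP(h,4,True)[:,0]+[c0,r0]
    print("base",[(tuple(p),onz(n,p,.016)[:2].round(4)) for p in q])
print(tri(e["top"],e["scene"]))
for k,a,b,z in(("200",(315.2,268.9),(341.8,247.4),.022),("100",(254.4,269.9),(387.5,266.9),.018),("50",(346.8,268.5),(318.3,239.3),.016)):
    print(k,onz("top",a,z),onz("scene",b,z))
E
```

```text
top panV 215 table 164
top (243.0935287475586, 185.37276649475098) (31.25494956970215, 33.482967376708984)
base [((np.int64(375), np.int64(185)), array([ 0.6598, -0.109 ])), ((np.int64(378), np.int64(213)), array([ 0.5912, -0.1191])), ((np.int64(271), np.int64(221)), array([0.5554, 0.1298])), ((np.int64(271), np.int64(190)), array([0.6313, 0.1368]))]
scene panV 199 table 131
scene (372.83753395080566, 299.71007919311523) (26.00827407836914, 28.89231300354004)
base [((np.int64(250), np.int64(276)), array([ 0.6502, -0.1572])), ((np.int64(258), np.int64(272)), array([ 0.629 , -0.1449])), ((np.int64(356), np.int64(301)), array([0.5728, 0.1285])), ((np.int64(361), np.int64(325)), array([0.627 , 0.1712])), ((np.int64(346), np.int64(333)), array([0.6657, 0.1476])), ((np.int64(258), np.int64(301)), array([ 0.7021, -0.0976]))]
(array([0.60001954, 0.17916985, 0.12985385]), np.float64(1.2764416219198821e-05))
200 [0.44824644 0.01808083 0.022     ] [0.44876829 0.01898577 0.022     ]
100 [0.43748084 0.15655105 0.018     ] [0.43894152 0.15737968 0.018     ]
50 [ 0.45486625 -0.05370856  0.016     ] [ 0.45517462 -0.05321226  0.016     ]
```

Pan centre triangulates to (0.600, 0.179, 0.130); 0.128 is expected at the + stop, so this holds. The weights agree between views to about 1 mm. Now I'll check where the predicted spindle falls in both views.

```bash
python3 - <<'E'
from h import *
u=np.array([-.144,.9896,0]); P=np.array([.6000,.1792,.129]); ax=np.array([0,0,1])*np.cos(.1)-u*np.sin(.1)
v=np.cross(u,[0,0,1]); ut=u*np.cos(.1)+np.array([0,0,1])*np.sin(.1)
ring=np.array([P+.036*(np.cos(a)*v+np.sin(a)*ut) for a in np.linspace(0,6.28,25)])
out=[]
for n,(cx,cy) in(("top",(243,183)),("scene",(372,296))):
    im=cv2.imread(f"pics/{n}0.png"); r0,c0=cy-20,cx-20; k=10
    z=cv2.resize(im[r0:r0+40,c0:c0+40],None,fx=k,fy=k,interpolation=cv2.INTER_NEAREST)
    f=lambda p:tuple(int(x) for x in ((p-[c0,r0]+.5)*k))
    for p in proj(n,ring): cv2.circle(z,f(p),1,(0,0,255),-1)
    b,t=proj(n,[P,P+.045*ax]); print(n,b,t); cv2.circle(z,f(b),3,(0,200,0),1); cv2.circle(z,f(t),3,(255,0,0),1); out.append(z)
cv2.imwrite("pics/sp.png",np.hstack(out))
E
```

```text
top [243.1491037  185.51565274] [241.32731017 177.99380902]
scene [372.81372564 299.85703172] [372.93870076 291.22415737]
```

View pics/sp.png

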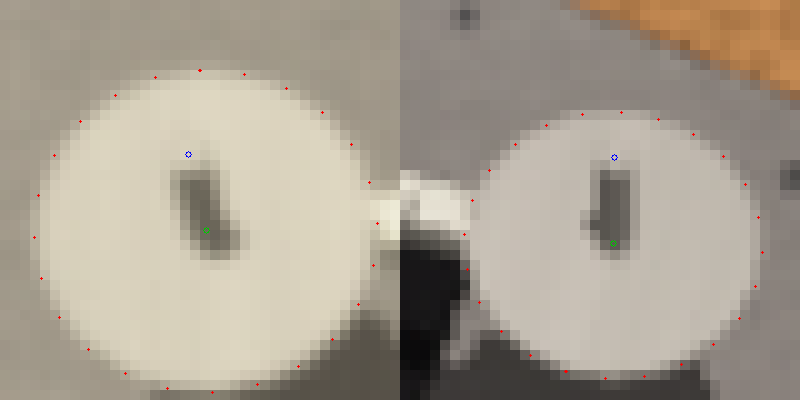

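The outline and spindle match to about half a pixel. Now I'll pick the 200 g disc with the jaws across the beam and bring it above the spindle, tilted to match.

```bash
cat >> h.py <<'E'
u=np.array([-.144,.9896,0]); u/=np.linalg.norm(u); Z=np.array([0,0,1.]); v=np.cross(u,Z)
def ori(tilt=0,y=v):   # tool z = -(spindle axis) of a beam tilted by tilt
    z=-(Z*np.cos(tilt)-u*np.sin(tilt)); return np.stack([np.cross(y,z),y,z],1)
def st(m=""):
    s=arm.get_state(); print(m,"t",round(s["t"],2),"p",s["ee_pos"].round(4),"F",s["contact_force"].round(2),"w",round(s["width"],4),"j6",round(s["joint_positions"][5],1)); return s
def pick(xy,zt=.080,R=None):
    R=ori() if R is None else R
    arm.move_pose([*xy,.16],R); arm.servo_line([*xy,zt],.12)
    arm.close_gripper(25); st("grip"); arm.servo_line([*xy,.27],.25); st("lift")
E
python3 - <<'E'
from h import *
P=np.array([.6,.1792,.129]); ax=Z*np.cos(.1)-u*np.sin(.1)
print(arm.ik([.4485,.0185,.08],ori()), arm.ik(P+.136*ax,ori(.1)), arm.ik([.4485,.0185,.08],ori(0,-v)))
pick((.4485,.0185))
arm.move_pose(P+.15*ax,ori(.1)); st("above")
for n in("top","scene"): cv2.imwrite(f"pics/{n}1.png",capture(n))
a=cv2.imread("pics/top1.png")[115:255,170:310]; b=cv2.imread("pics/scene1.png")[205:345,300:440]
cv2.imwrite("pics/a1.png",cv2.resize(np.hstack([a,b]),(800,400)))
E
```

```text
[ -6.98441139  24.17979135 -37.78416911  28.03603953   0.
  74.736397  ] [ 6.3672627  28.60437587  3.15814292 64.74556349  5.72637758 88.07847863] [  -6.98441139   24.17979135  -37.78416911   28.03603953    0.
 -105.263603  ]
grip t 3.61 p [0.4489 0.0185 0.0807] F [-1.68  0.34  8.53] w 0.0446 j6 74.7
lift t 4.52 p [0.4478 0.0186 0.2689] F [-0.42  0.18 -2.21] w 0.0449 j6 74.7
above t 5.38 p [0.6012 0.1637 0.2772] F [ 0.11 -0.86 -1.38] w 0.0446 j6 87.9
```

View pics/a1.png

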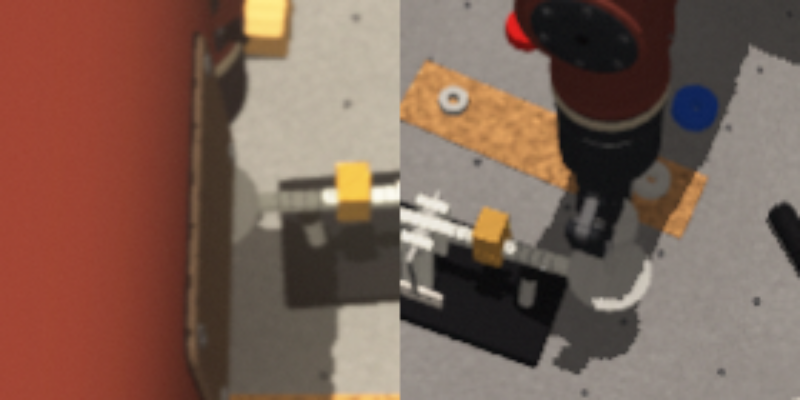

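The 200 g disc is held (width 45 mm) above the pan, with the view of it mostly blocked by the arm. I'll lower it by feel.

```bash
python3 - <<'E'
from h import *
P=np.array([.6,.1792,.129]); ax=Z*np.cos(.1)-u*np.sin(.1)
arm.pause(.3); s=st("settled"); print("err",(s["ee_pos"]-(P+.15*ax)).round(4))
print(arm.servo_line(P+.074*ax,.03,force_limit=1.5)); s=st("down"); d=s["ee_pos"]-P; print("along",d@ax,"u",(d-ax*(d@ax)).dot(u),"v",d@v)
E
```

```text
settled t 5.78 p [0.6021 0.1639 0.2786] F [ 0.54  0.7  -2.51] w 0.0447 j6 87.9
err [-0.0001 -0.0005  0.0004]
True
down t 8.08 p [0.6009 0.1718 0.2034] F [ 0.59  0.39 -0.42] w 0.0451 j6 88.6
along 0.07476839051658138 u 1.571500479016512e-05 v -0.00017510712178085003
```

It slid over the spindle all the way to the pan. Releasing, backing off and looking.

```bash
python3 - <<'E'
from h import *
P=np.array([.6,.1792,.129]); ax=Z*np.cos(.1)-u*np.sin(.1)
arm.open_gripper(); arm.servo_line(P+.16*ax,.2); st("up")
arm.move_pose([.38,-.16,.30],ori()); arm.pause(.5); st()
for n in("top","scene"): cv2.imwrite(f"pics/{n}2.png",capture(n))
a=cv2.imread("pics/top2.png")[155:295,220:420]; b=cv2.imread("pics/scene2.png")[220:335,230:410]
cv2.imwrite("pics/a2.png",np.vstack([cv2.resize(a,(560,392)),cv2.resize(b,(560,358))])[:600*2][:,:])
x=cv2.imread("pics/a2.png"); cv2.imwrite("pics/a2.png",cv2.resize(x,(448,600)))
E
```

```text
up t 9.14 p [0.6022 0.1633 0.288 ] F [-0.47 -0.51 -1.14] w 0.0855 j6 87.9
 t 11.12 p [ 0.3801 -0.1599  0.3   ] F [-0.66  0.49  0.29] w 0.0857 j6 48.7
```

View pics/a2.png

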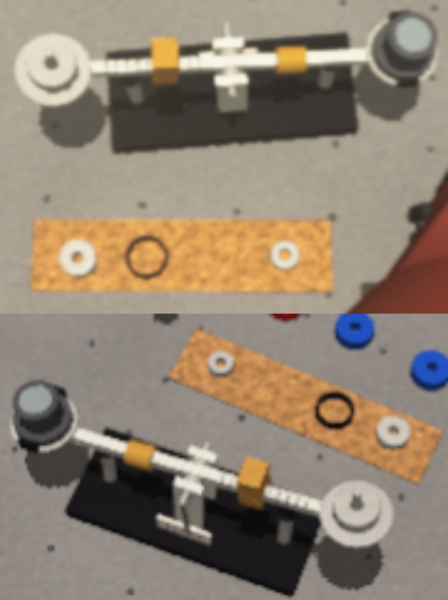

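The 200 g disc sits over the spindle. Next, measure the pan height for tilt, and the rider's place.

```bash
cat >> h.py <<'E'
PIV=np.array([.6277,.0133,.1])
def pan(imgs):
    e={}
    for n,(r0,r1,c0,c1),th in(("top",(162,215,222,262),189),("scene",(276,335,350,395),165)):
        g=imgs[n].max(2)[r0:r1,c0:c1]; m=cv2.morphologyEx((g>th).astype(np.uint8),cv2.MORPH_OPEN,np.ones((7,7)))
        el=cv2.fitEllipse(cv2.convexHull(hull(m,0))); e[n]=np.array(el[0])+[c0,r0]; print(n,e[n].round(2),np.round(el[1],1))
    p,d=tri(e["top"],e["scene"]); print("pan",p.round(4),"tilt~",round((p[2]-.112)/.17,3)); return p
def rider(imgs):
    e={}
    for n,(r0,r1,c0,c1) in(("top",(155,220,262,318)),("scene",(260,320,310,360))):
        h=cv2.cvtColor(imgs[n],cv2.COLOR_BGR2HSV)[r0:r1,c0:c1]
        m=(h[...,1]>120)&(h[...,0]<28)&(h[...,2]>60); c,s=max(blobs(m),key=lambda b:b[1][4]); e[n]=c+[c0,r0]; print(n,c+[c0,r0],s)
    p,d=tri(e["top"],e["scene"]); print("rider",p.round(4),"s",((p-PIV)@u).round(4),"off",((p-PIV)@v).round(4)); return p
def shots(): return {n:capture(n) for n in("top","scene")}
E
python3 - <<'E'
from h import *
for k in "02":
    I={n:cv2.imread(f"pics/{n}{k}.png") for n in("top","scene")}; pan(I); rider(I)
E
```

```text
top [243.09 185.37] [31.3 33.5]
scene [372.84 299.71] [26.  28.9]
pan [0.6    0.1792 0.1299] tilt~ 0.105
top [293.2 181.3] [ 25  17  13  20 228]
scene [331.2 287.5] [ 15  18  14  20 199]
rider [0.6183 0.0744 0.1235] s 0.0618 off -0.0005
top [241.79 181.45] [22.8 34. ]
scene [388.12 279.08] [ 9.5 21.6]
pan [0.5771 0.181  0.2057] tilt~ 0.551
top [293.2 181.3] [ 25  17  13  20 224]
scene [331.2 287.6] [ 15  18  14  21 202]
rider [0.6184 0.0744 0.1232] s 0.0618 off -0.0004
```

The rider hasn't moved in either view, so the beam is still on the + stop and the part is over about 305 g. I'll add the 100 g disc. Total with the rider is then about 348 g, which should bring the beam off its stops.

```bash
cat > /tmp/e.py <<'E'
E
python3 - <<'E'
s=open('h.py').read()
a=s.index("        g=imgs[n].max(2)[r0:r1"); b=s.index("    p,d=tri(e[\"top\"],e[\"scene\"]); print(\"pan\"")
s=s[:a]+'''        g=imgs[n].max(2)[r0:r1,c0:c1]; m=cv2.morphologyEx((g>th).astype(np.uint8),cv2.MORPH_OPEN,np.ones((4,4)))
        el=cv2.fitEllipse(cv2.convexHull(np.argwhere(m)[:,::-1].astype(np.int32))); e[n]=np.array(el[0])+[c0,r0]; print(n,e[n].round(2),np.round(el[1],1))
'''+s[b:]
open('h.py','w').write(s)
E
python3 - <<'E'
from h import *
P=np.array([.6,.1792,.129]); ax=Z*np.cos(.1)-u*np.sin(.1)
for k in "02": pan({n:cv2.imread(f"pics/{n}{k}.png") for n in("top","scene")})
pick((.4383,.1570))
arm.move_pose(P+.145*ax,ori(.1)); arm.pause(.3)
print(arm.servo_line(P+.0925*ax,.03,force_limit=1.5)); s=st("down"); d=s["ee_pos"]-P; print("along",d@ax,"u",d@u,"v",d@v)
E
```

```text
top [244.18 186.38] [31.2 33.7]
scene [373.96 293.93] [36.7 49.8]
pan [0.5924 0.175  0.1445] tilt~ 0.191
top [244.09 186.32] [31.9 34.4]
scene [373.93 293.79] [36.9 49.9]
pan [0.5924 0.1749 0.1451] tilt~ 0.195
grip t 13.88 p [0.4385 0.1571 0.0806] F [-2.18 -0.62  7.69] w 0.0372 j6 92.4
lift t 14.78 p [0.4377 0.1569 0.2689] F [-0.71 -0.56 -1.66] w 0.0369 j6 92.4
False
down t 17.68 p [0.6014 0.17   0.2212] F [ 0.39  0.76 -0.75] w 0.0367 j6 88.5
along 0.09266770612302204 u -0.009256390234808632 v 6.621753924595597e-05
```

```bash
sed -i 's/m=cv2.morphologyEx((g>th).astype/m=cv2.morphologyEx(((g>th)\&(np.ptp(imgs[n][r0:r1,c0:c1],axis=2)<45)).astype/; s/(276,335,350,395)/(282,335,352,390)/' h.py; python3 - <<'E'
from h import *
P=np.array([.6,.1792,.129]); ax=Z*np.cos(.1)-u*np.sin(.1)
arm.open_gripper(); arm.servo_line(P+.17*ax,.2); st("up")
arm.move_pose([.38,-.16,.30],ori()); arm.pause(.8); I=shots(); st()
for k in "02": pan({n:cv2.imread(f"pics/{n}{k}.png") for n in("top","scene")})
for n in I: cv2.imwrite(f"pics/{n}3.png",I[n])
pan(I); rider(I)
x=np.vstack([cv2.resize(I["top"][155:295,220:420],(420,294)),cv2.resize(I["scene"][220:340,230:410],(420,280))]); cv2.imwrite("pics/a3.png",x)
E
```

```text
up t 18.75 p [0.6025 0.1624 0.2982] F [-0.37  0.18 -1.62] w 0.0858 j6 87.8
 t 21.12 p [ 0.38 -0.16  0.3 ] F [ 0.22 -0.92  0.35] w 0.0853 j6 48.7
top [244.18 186.38] [31.2 33.7]
scene [370.46 299.88] [26.  37.5]
pan [0.6003 0.1757 0.1252] tilt~ 0.078
top [244.09 186.32] [31.9 34.4]
scene [370.54 299.87] [26.  37.7]
pan [0.6003 0.1759 0.1255] tilt~ 0.079
top [245.41 190.61] [30.4 33.2]
scene [371.74 304.96] [25.5 33.7]
pan [0.5992 0.1796 0.0978] tilt~ -0.083
top [291.9 183.3] [ 23  19  15  20 241]
scene [332.2 289.7] [ 16  20  14  20 186]
rider [0.6175 0.0776 0.1128] s 0.0651 off -0.0008
```

View pics/a3.png

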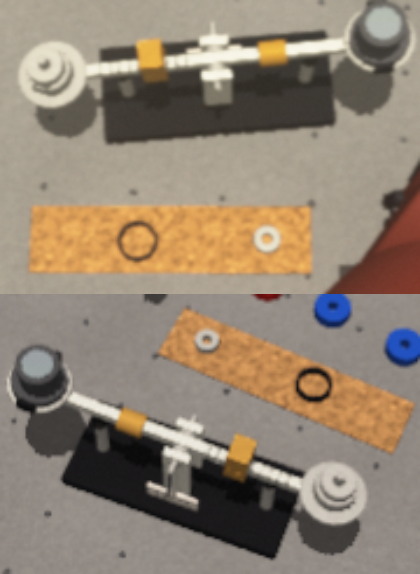

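Both discs are on the spindle, and the beam reads about -0.065 rad: roughly 40 g heavy, not on the stop. The rider should go about 25 mm inwards. I'll nudge it part of the way first, then look.

```bash
cat >> h.py <<'E'
def push(s_end,s_start=.100,zt=.193,back=.02):
    f=lambda s,z:np.array([*(PIV+u*s)[:2],z])
    arm.close_gripper(20); arm.move_pose(f(s_start,.26),ori()); 
    if arm.servo_line(f(s_start,zt),.08,force_limit=3): st("touched!"); arm.servo_line(f(s_start,.26),.1); return
    arm.pause(.2); st("low"); print("lim",arm.servo_line(f(s_end,zt),.03,force_limit=6)); s=st("pushed"); print("s",(s["ee_pos"]-PIV)@u)
    q=f(s_end+back*np.sign(s_start-s_end),zt); arm.servo_line(q,.06); arm.servo_line([*q[:2],.26],.2)
def park(w=1.0):
    arm.move_pose([.38,-.16,.30],ori()); arm.pause(w); I=shots(); st("park"); pan(I); rider(I); return I
E
python3 - <<'E'
from h import *
push(.068); I=park()
for n in I: cv2.imwrite(f"pics/{n}4.png",I[n])
x=np.vstack([cv2.resize(I["top"][155:295,220:420],(420,294)),cv2.resize(I["scene"][220:340,230:410],(420,280))]); cv2.imwrite("pics/a4.png",x)
E
```

```text
low t 24.43 p [0.6136 0.1123 0.1935] F [ 0.32  0.37 -0.79] w 0.0003 j6 85.4
lim False
pushed t 25.64 p [0.6178 0.0805 0.1928] F [-0.46  0.15 -0.86] w 0.0002 j6 82.4
s 0.06793125821954558
park t 29.03 p [ 0.38 -0.16  0.3 ] F [ 0.21 -0.27 -0.61] w 0.0002 j6 48.7
top [244.69 189.15] [31.  33.7]
scene [370.65 302.73] [25.9 37.3]
pan [0.5995 0.1775 0.109 ] tilt~ -0.018
top [302.4 181.7] [ 34  17  14  21 224]
scene [323.4 286.1] [  7  16  14  21 188]
rider [0.6213 0.0548 0.1167] s 0.042 off -0.0003
```

View pics/a4.png

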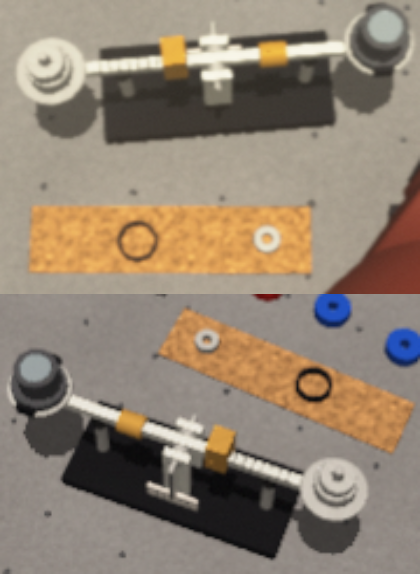

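Rider went 23 mm inwards and the beam is near level. For a sharper tilt reading I'll track the part's end between pictures, with the start picture (+0.1 stop) as reference.

```bash
cat >> h.py <<'E'
from scipy.optimize import minimize_scalar
REF={n:cv2.imread(f"pics/{n}0.png") for n in("top","scene")}
def tilt(I):
    X=lambda a,s,h:PIV+u*(s*np.cos(a)-h*np.sin(a))+Z*(s*np.sin(a)+h*np.cos(a))
    D={}
    for n in I:
        c=proj(n,X(.1,-.17,.037))[0].round().astype(int); r=13
        T=REF[n][c[1]-r:c[1]+r+1,c[0]-r:c[0]+r+1]; S=I[n][c[1]-r-14:c[1]+r+15,c[0]-r-14:c[0]+r+15]
        k=4; M=cv2.matchTemplate(cv2.resize(S,None,fx=k,fy=k,interpolation=cv2.INTER_CUBIC),cv2.resize(T,None,fx=k,fy=k,interpolation=cv2.INTER_CUBIC),cv2.TM_CCOEFF_NORMED)
        _,q,_,l=cv2.minMaxLoc(M); D[n]=np.array(l)/k-14; 
        e=lambda a,ns:sum(np.sum((proj(m,X(a,-.17,.037))-proj(m,X(.1,-.17,.037))-D[m])**2) for m in ns)
        print(n,c,"shift",D[n],round(q,3),"tilt",round(minimize_scalar(e,bounds=(-.15,.15),args=([n],),method="bounded").x,4))
    a=minimize_scalar(e,bounds=(-.15,.15),args=(list(I),),method="bounded").x; print("TILT",round(a,4)); return a
E
python3 - <<'E'
from h import *
for k in "0234": print(k); tilt({n:cv2.imread(f"pics/{n}{k}.png") for n in("top","scene")})
E
```

```text
0
top [402 173] shift [0. 0.] 0.999 tilt 0.1
scene [245 258] shift [0. 0.] 0.999 tilt 0.1
TILT 0.1
2
top [402 173] shift [0. 0.] 0.999 tilt 0.1
scene [245 258] shift [0. 0.] 0.999 tilt 0.1
TILT 0.1
3
top [402 173] shift [-0.75 -4.25] 0.9 tilt -0.0547
scene [245 258] shift [ 0.25 -4.5 ] 0.888 tilt -0.05
TILT -0.0523
4
top [402 173] shift [-0.25 -2.75] 0.951 tilt 0.0011
scene [245 258] shift [ 0. -3.] 0.945 tilt 0.0008
TILT 0.0009
```

```bash
cat >> h.py <<'E'
def captilt(I):
    X=lambda a,s,h:PIV+u*(s*np.cos(a)-h*np.sin(a))+Z*(s*np.sin(a)+h*np.cos(a))
    def cen(n,im):
        r0,r1,c0,c1={"top":(155,185,394,416),"scene":(242,264,233,254)}[n]
        k=6; g=cv2.resize(im[r0:r1,c0:c1],None,fx=k,fy=k,interpolation=cv2.INTER_CUBIC); b=cv2.GaussianBlur(g,(0,0),3)
        m=(b.max(2)>(125 if n=="top" else 110))&(b[...,0].astype(int)>=b[...,2].astype(int)+3)
        c,s=max(blobs(m),key=lambda q:q[1][4]); return c/k,s[4]/k/k,s[2:4]/k
    a=[]
    for n in I:
        c0,A0,b0=cen(n,REF[n]); c,A,b=cen(n,I[n]); J=(proj(n,X(0,-.17,.053))-proj(n,X(.1,-.17,.053)))[0]
        a.append(.1-.1*((c-c0)@J)/(J@J)); print(n,A0,A,b0,b,c-c0,"unit",J,"tilt",round(a[-1],4))
    return np.mean(a)
E
python3 - <<'E'
from h import *
for k in "234": print(k,captilt({n:cv2.imread(f"pics/{n}{k}.png") for n in("top","scene")}))
E
```

```text
Traceback (most recent call last):
  File "h.py", line 75, in captilt
    c0,A0,b0=cen(n,REF[n]); c,A,b=cen(n,I[n]); J=(proj(n,X(0,-.17,.053))-proj(n,X(.1,-.17,.053)))[0]
             ~~~^^^^^^^^^^
  File "h.py", line 72, in cen
    c,s=max(blobs(m),key=lambda q:q[1][4]); return c/k,s[4]/k/k,s[2:4]/k
        ~~~^^^^^^^^^^^^^^^^^^^^^^^^^^^^^^^
ValueError: max() iterable argument is empty
```

```bash
python3 - <<'E'
from h import *
print(REF["top"][160:182:2,404].tolist()); print(REF["scene"][244:264:2,244].tolist())
E
```

```text
[[109, 119, 123], [107, 115, 114], [161, 171, 165], [163, 173, 166], [164, 173, 167], [163, 171, 166], [163, 172, 165], [164, 172, 167], [163, 172, 166], [112, 119, 118], [85, 90, 94]]
[[125, 129, 138], [111, 116, 121], [91, 89, 90], [154, 154, 148], [153, 153, 148], [156, 156, 150], [154, 154, 149], [154, 154, 149], [100, 99, 98], [59, 58, 60]]
```

```bash
sed -i 's/>(125 if n=="top" else 110))&(b\[...,0\].astype(int)>=b\[...,2\].astype(int)+3)/>(140 if n=="top" else 122))\&(b[...,1].astype(int)>=b[...,2].astype(int)+1)/' h.py; python3 - <<'E'
from h import *
for k in "234": print(k,captilt({n:cv2.imread(f"pics/{n}{k}.png") for n in("top","scene")}))
E
```

```text
top 178.86111111111111 194.83333333333334 [15.5        14.83333333] [16.16666667 15.5       ] [-0.01666667 -0.01666667] unit [-0.84012767 -2.85476781] tilt 0.0993
scene 110.66666666666667 115.30555555555556 [13.         11.33333333] [13.16666667 11.33333333] [0.01666667 0.01666667] unit [ 0.81716588 -2.85573438] tilt 0.1004
2 0.09984484151243911
top 178.86111111111111 213.33333333333334 [15.5        14.83333333] [17.16666667 16.        ] [-2.         -4.63333333] unit [-0.84012767 -2.85476781] tilt -0.0683
scene 110.66666666666667 129.58333333333334 [13.         11.33333333] [13.83333333 12.16666667] [ 1.76666667 -4.6       ] unit [ 0.81716588 -2.85573438] tilt -0.0653
3 -0.06679522482628725
top 178.86111111111111 206.2222222222222 [15.5        14.83333333] [16.83333333 15.83333333] [-0.96666667 -2.93333333] unit [-0.84012767 -2.85476781] tilt -0.0037
scene 110.66666666666667 124.1111111111111 [13.         11.33333333] [13.33333333 11.83333333] [ 0.95 -2.9 ] unit [ 0.81716588 -2.85573438] tilt -0.0027
4 -0.0031981206943205304
```

The cap tracking agrees in both views: tilt is about -0.003 rad, and the slope from the rider move (0.064 for 23 mm) matches what was expected. A final stillness check, then I hand in.

```bash
python3 - <<'E'
from h import *
for i in range(2):
    I=shots(); print(captilt(I)); arm.pause(.5)
st(); ticket.close_job()
E
```

```text
top 178.86111111111111 206.7222222222222 [15.5        14.83333333] [16.83333333 15.83333333] [-0.95       -2.93333333] unit [-0.84012767 -2.85476781] tilt -0.0036
scene 110.66666666666667 124.02777777777777 [13.         11.33333333] [13.16666667 11.83333333] [ 0.95 -2.9 ] unit [ 0.81716588 -2.85573438] tilt -0.0027
-0.003119061882419276
top 178.86111111111111 206.69444444444446 [15.5        14.83333333] [16.83333333 16.        ] [-0.95       -2.96666667] unit [-0.84012767 -2.85476781] tilt -0.0046
scene 110.66666666666667 123.97222222222223 [13.         11.33333333] [13.16666667 11.83333333] [ 0.95 -2.9 ] unit [ 0.81716588 -2.85573438] tilt -0.0027
-0.0036563481975313075
 t 30.23 p [ 0.38 -0.16  0.3 ] F [ 0.59 -0.28 -0.69] w 0.0001 j6 48.7
the job is handed in; nothing more can be done
```

The beam settled level and I handed the job in at about 30 s. I put the 200 g and 100 g discs over the spindle, then pushed the rider about 23 mm inwards with closed fingers. The part weighs roughly 310–315 g.

- **Level:** the last checks, 0.5 s apart, read a tilt of about -0.003 rad (limit ±0.0175) and steady. Both cameras agreed to within 0.002 rad.
- **Weights and bystanders:** in the last picture I viewed, both discs are on the spindle. The 50 g disc and the lens ring are on the mat, apparently undisturbed. The jar, screwdriver and bin were outside that crop. I did not work near them.
- **Forces:** no force stop tripped except the intended 1.5 N one when the 200 g disc touched the pan. The tool force readings stayed small during both placings and the push.
- **Checks that disagreed:** my cruder pan-height estimate read -0.018 rad as an absolute value. Its mask also caught part of the beam. Measured against the +0.1 stop instead, it gave +0.003 rad, and a second tracking method gave +0.001 rad, so I relied on tracking the part's top.

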